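# Peel the stuck top palette tray off the stack and present it

### The arm

A 6-joint arm with a two-finger parallel gripper is mounted at the origin on the work surface. World frame = base frame: x ahead of the robot, y to its left, z up, the work surface at z = 0. Lengths are in m, angles in rad, forces in N, time in s.
With the tool pointing down it reaches from about 0.35 to 0.925 m from the base axis. Payload 6.4 kg.
Tool frame: the origin (TCP) lies on the mounting face of the last link; the fingertips stand 173 mm ahead of it and the grasp point (between the pads) lies 155 mm ahead of it; z points along the fingers, y is the line along which they close (so a half turn about z gives the same grasp; the last joint's range is limited). The gripper opens to 85 mm and grips with 20 to 120 N. Pads are 22 mm wide; open, the fingers measure 114 mm over their backs; the gripper's body (76 mm by 85 mm) begins 54 mm behind the grasp point. The pads swing forward as they close: fully open they stand 13 mm farther back than shut.
Start: joints at [-1.4, 0.245, 1.558, -0, 1.339, -0.174], TCP at [0.22, -0.612, 0.405] pointing down, gripper open.
Joint ranges: [-3.13, 3.13], [-1.02, 2.26], [0.13, 2.54], [-0.95, 4.09], [0.21, 2.88], [-2.74, 2.74]. Speed limits (rad/s): [2.57, 2.57, 3.14, 3.14, 3.14, 3.14].

### API

Orientations are given as a unit quaternion [w, x, y, z].
In Python, from station import arm gives the robot as it stands. Calls block until the motion is done:
- arm.move_ptp(position, orientation): joint-space move of the TCP to a pose.
- arm.move_linear(position, rotation=None, speed=0.15): straight line of the TCP; rotation=None keeps the orientation; speed is the mean speed in m/s.
- arm.movej(angles): joint-space move.
- arm.set_gripper(opening): finger opening in m; the grip force is fixed at half the most; returns when the fingers have stopped.
- arm.wait(seconds).
- arm.solve_ik(position, orientation): joint angles nearest the present ones, or None.
- arm.get_obs(): the state.
- arm.grab_frame(name): name is "side" or "top"; returns the picture (400x640x3 uint8, red, green, blue); there is no depth.
- arm.calibration(name): a dict with "K" (3x3 intrinsics, pixels), "R" (3x3) and "t" (3): a world point X has camera coordinates R X + t. Camera axes: x right, y down, z forward; pixel columns grow to the right and rows downward; lengths in m; the calibration is good to about 2 mm. A picture is of the moment at which its call begins. calibration takes no time and is no camera call.
A pose or a line that the arm cannot do raises arm.PlanningError and nothing moves.
- arm.hand_in(): hands the job in; it is judged then, once.
The state is a dict: "t": time; "joint_positions": joint angles; "joint_vel": joint speeds; "effort": joint torques, N m; "ee_pos": TCP position; "ee_rot": TCP orientation; "wrist_force": force on the tool from outside, world axes, zero at the start; "moment": the same for the moment, N m; "finger_gap": finger opening in m; "grip_force": force on a finger pad.
Only numpy, scipy, OpenCV 4.12 (cv2) and the standard library are available. Lean on these libraries where they do the work, as an engineer would, in place of code of your own. Each camera call takes 0.05 s, during which the arm holds its last target. There are 200 camera calls.

### The job

The top palette tray is stuck in the stack of trays on the wooden case. Peel it off by lifting one corner, so that it tilts clearly while its opposite edge still rests in the stack, without lifting, tipping or pushing away the case and without disturbing the phone, the cup or the brush. Then hold the tray up level above the middle of the woven table mat, about 15 to 20 cm over the table, and finish while still holding it there: do not put it down or let go.

Things in the scene. Friction and masses are not known exactly. Their poses are not given: they have to be found in the camera images.
- tray_center (a point): Centre, half-way up, of the top palette tray: rigid white formed plastic, 168 x 118 mm over its rim, 32 mm high, about 110 g. x along its 168 mm, y along its 118 mm, z up. At the start 56 mm above the table, nested in the lower tray. Open inside: its floor is 12 mm below this point, the grey circles on it are flat.
- tray_rim (a point): Point on the top tray's rim, half-way up and mid-thickness, at the middle of its +y long side; axes as the tray's. The rim is an upright band 10 mm thick and 18 mm tall all round, with vertical faces: grip it near a corner from above, one finger inside, one outside. The lower tray's rim, same outline, begins right under it (9 mm below this point): do not grip that too.
- stack: Wooden case with the lower white trays fast on it, one loose body of 1.3 kg that must stay put. Origin at the centre of its underside; case 280 (x) x 200 (y) x 36 mm high. The top tray starts centred on it, same yaw.
- stack_top (a point): Centre of the lower trays' rim plane, 54 mm above the table; their rim is 168 x 118 mm. The top tray sticks 14 mm deep in it at 4 spots, 60 mm from the middle along x on both long sides, 3.5 N each, in all more than the case weighs. A spot lets go once the tray has risen 12 mm there: hinged up about a short rim edge, 0.1 rad frees the far end; then lift on slowly.
- mat: Woven rectangular table mat lying flat on the table, 260 mm (x) x 190 mm (y), 3 mm thick, fixed. Origin at the centre of its underside.
- phone: Bystander: black phone lying flat, 75 x 158 x 8 mm, origin under its centre.
- cup: Bystander: small white plastic cup, rim 68 mm across, 40 mm high, origin under its centre.
- brush: Bystander: paint brush with a wooden handle, about 190 mm long, lying flat along its x axis.
Things that resemble listed ones, but are neither listed nor needed, are in the scene too. What is shaped like the part that bears tray_center but yellow is not meant.

How it is judged:
By the outcome, as a careful person would: the job done as asked, in the order asked, and still so for the second after the job is handed in, while the arm keeps its last pose, push and grip.
It also fails if it takes over 48 s, if anything falls off the work surface, if the arm or the gripper's body presses on something with over 40 N, if the wrist force passes 120 N, or if a joint passes its speed limit or range.

## Working session

There is one attempt and no reset: what is moved stays moved. The work goes in short steps, each a Python script; the robot and the scene stay as the last script left them, time stands still between calls to the robot, and variables do not carry over. Pictures are saved under pics/ and viewed, at most 10 in all, crops included, and the job is handed in when it is done.

```bash
ls; mkdir -p pics; python3 - <<'E'
from station import arm
import cv2
for n in("top","side"):
    im=arm.grab_frame(n); cv2.imwrite(f"pics/{n}0.png",im[:,:,::-1])
    c=arm.calibration(n); print(n,c["K"],c["R"],c["t"])
o=arm.get_obs(); print(o)
E
```

```text
pics
top [[502.96414749   0.         319.615597  ]
 [  0.         502.96414749 194.27312593]
 [  0.           0.           1.        ]] [[-0.00839143 -0.9999156   0.00991853]
 [-0.98149497  0.00633845 -0.19138298]
 [ 0.19130396 -0.01134097 -0.98146532]] [0.00474521 0.50816365 1.64083301]
side [[494.96730678   0.         321.00808309]
 [  0.         494.96730678 197.91471379]
 [  0.           0.           1.        ]] [[-0.69321894 -0.72050925  0.01771791]
 [-0.36866777  0.33336582 -0.86772767]
 [ 0.61929927 -0.60805727 -0.49672404]] [0.36727635 0.23654954 1.06841099]
{'t': 0.1, 'joint_positions': array([-1.40011465e+00,  2.45760247e-01,  1.55891593e+00,  2.85562817e-06,
        1.33869957e+00, -1.74113847e-01]), 'joint_vel': array([ 4.73808054e-04, -9.37061421e-04, -1.66558805e-03, -9.40431279e-05,
        2.20846045e-03, -1.78940436e-03]), 'effort': array([ 1.38441114e-04, -4.30668068e+01, -3.27129614e+01, -1.93034493e-04,
        2.81624743e-03,  9.51696279e-06]), 'ee_pos': array([ 0.21966439, -0.61153797,  0.4036672 ]), 'ee_rot': array([-8.91541994e-04,  9.85175940e-01,  1.71544666e-01,  2.91920087e-06]), 'wrist_force': array([-0.19099477, -0.37068442, -0.02741936]), 'moment': array([ 0.04170199,  0.050753  , -0.03081029]), 'grip_force': 0.0, 'finger_gap': 0.08520391268230215}
```

View pics/top0.png

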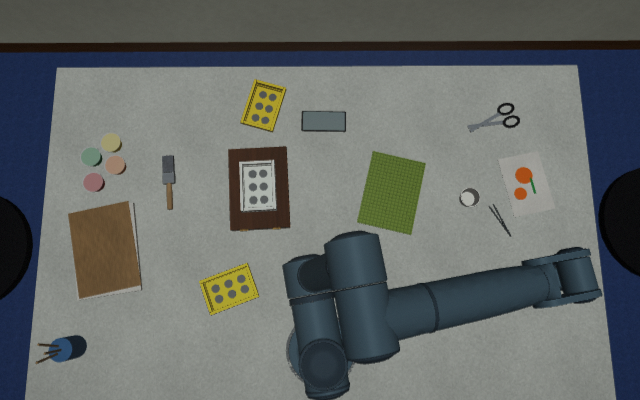

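View pics/side0.png

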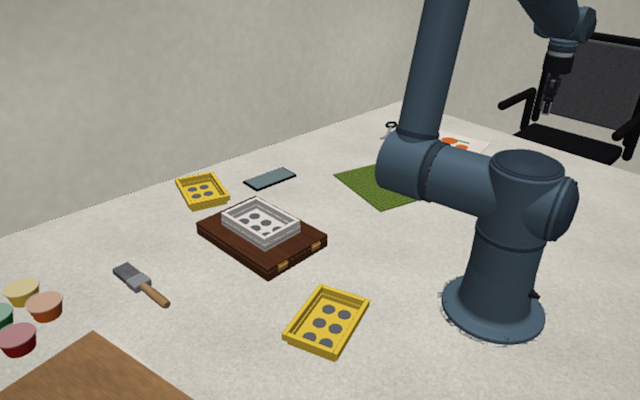

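The top view shows the case around (259,189) with the white tray at (258,186). The mat is at (391,193), the phone at (323,121), the cup at (469,198) and the brush at (169,182). I'll enlarge the crops to read the corners.

```bash
python3 - <<'E'
import cv2,numpy as np
a=cv2.imread("pics/top0.png")[140:240,215:305]; b=cv2.imread("pics/side0.png")[185:285,190:335]
a=cv2.resize(a,None,fx=6,fy=6,interpolation=cv2.INTER_CUBIC);b=cv2.resize(b,None,fx=5,fy=5,interpolation=cv2.INTER_CUBIC)
cv2.imwrite("pics/ct.png",a);cv2.imwrite("pics/cs.png",b)
E
```

```text
(no output)
```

View pics/ct.png

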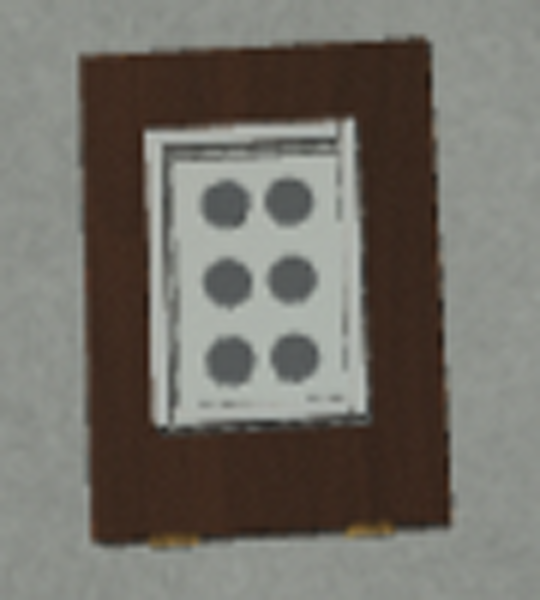

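View pics/cs.png

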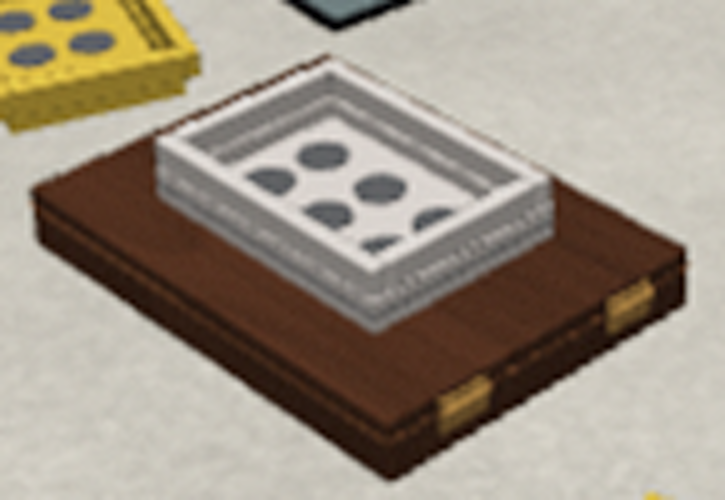

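The crops show the tray's rim corners clearly. In the top crop they are at (143,130), (353,118), (371,420) and (155,425); in the side crop at (335,57), (550,182), (375,270) and (157,140). Next I'll compute the poses.

```bash
cat > h.py <<'E'
import numpy as np
from station import arm
def ray(n,px,z):
    c=arm.calibration(n);R=np.array(c["R"]);t=np.array(c["t"]);K=np.array(c["K"])
    C=-R.T@t; d=R.T@np.linalg.solve(K,[*px,1.]); return (C+d*(z-C[2])/d[2])
E
python3 - <<'E'
from h import *
np.set_printoptions(precision=4,suppress=True)
T=lambda p:(215+(p[0]+.5)/6-.5,140+(p[1]+.5)/6-.5); S=lambda p:(190+(p[0]+.5)/5-.5,185+(p[1]+.5)/5-.5)
def rep(nm,n,P,z):
    X=np.array([ray(n,p,z) for p in P])[:,:2]; e=[X[(i+1)%4]-X[i] for i in range(4)]
    print(nm,X.tolist() and X,"c",X.mean(0),"len",[round(np.linalg.norm(v),4) for v in e],"ang",[round(np.degrees(np.arctan2(v[1],v[0])),1) for v in e])
rep("rimT","top",map(T,[(143,130),(353,118),(371,420),(155,425)]),.072)
rep("rimS","side",map(S,[(335,57),(550,182),(375,270),(157,140)]),.072)
C=np.array([ray("top",T(p),.044) for p in [(226,204),(289,201),(228,282),(293,279),(231,360),(295,357)]])
print("circ",C.mean(0),C[0]-C[4],C[1]-C[5])
rep("caseT","top",map(T,[(80,57),(428,39),(450,522),(93,541)]),.036)
rep("caseS","side",map(S,[(335,57),(685,248),(392,435),(35,192)]),.036)
rep("mat","top",[(373,152),(425,162),(411,234),(358,222)],.003)
for nm,p in dict(phone=(323,121),cup=(469,198),brush=(169,182)).items(): print(nm,ray("top",p,0))
E
```

```text
rimT [[0.6182 0.2724]
 [0.6245 0.1553]
 [0.4533 0.1438]
 [0.4513 0.2621]] c [0.5368 0.2084] len [np.float64(0.1173), np.float64(0.1715), np.float64(0.1182), np.float64(0.1672)] ang [np.float64(-86.9), np.float64(-176.2), np.float64(91.0), np.float64(3.5)]
rimS [[0.6231 0.1515]
 [0.4526 0.1494]
 [0.4505 0.2605]
 [0.6155 0.2698]] c [0.5355 0.2078] len [np.float64(0.1705), np.float64(0.1111), np.float64(0.1653), np.float64(0.1185)] ang [np.float64(-179.3), np.float64(91.1), np.float64(3.2), np.float64(-86.3)]
circ [0.538  0.2088 0.044 ] [0.0897 0.0043 0.    ] [0.0898 0.0045 0.    ]
caseT [[0.6712 0.315 ]
 [0.6808 0.1156]
 [0.4014 0.1021]
 [0.3921 0.3004]] c [0.5364 0.2083] len [np.float64(0.1996), np.float64(0.2798), np.float64(0.1985), np.float64(0.2794)] ang [np.float64(-87.2), np.float64(-177.2), np.float64(92.7), np.float64(3.0)]
caseS [[0.6748 0.1141]
 [0.4037 0.1028]
 [0.3856 0.3038]
 [0.6658 0.3138]] c [0.5325 0.2086] len [np.float64(0.2713), np.float64(0.2018), np.float64(0.2804), np.float64(0.1999)] ang [np.float64(-177.6), np.float64(95.1), np.float64(2.0), np.float64(-87.4)]
mat [[ 0.6673 -0.1885]
 [ 0.63   -0.3699]
 [ 0.3773 -0.3098]
 [ 0.4197 -0.13  ]] c [ 0.5236 -0.2495] len [np.float64(0.1852), np.float64(0.2598), np.float64(0.1847), np.float64(0.2544)] ang [np.float64(-101.6), np.float64(166.6), np.float64(76.7), np.float64(-13.3)]
phone [ 0.7835 -0.0139  0.    ]
cup [ 0.5012 -0.5171  0.    ]
brush [0.5644 0.522  0.    ]
```

```bash
cat >> h.py <<'E'
from scipy.spatial.transform import Rotation as Ro
YAW=.049; C0=np.array([.5368,.2083,.056]); MAT=np.array([.5236,-.2495])
G=np.array([-.079,.032,.007])            # grip point in tray frame (mid rim)
RT0=Ro.from_euler("z",YAW)
TOOL=Ro.from_matrix(np.array([[0,1,0],[1,0,0],[0,0,-1.]]).T)   # tool x=+y, y=+x, z=-z (tray frame)
OFF=G+np.array([0,0,.1665])              # TCP in tray frame: z 0.2295 at start
def tcp(c,R,off=OFF): # tray centre, tray rotation -> tcp pose
    q=(R*TOOL).as_quat(); return c+R.apply(off), np.array([q[3],*q[:3]])
def hinge(th): # tray pose turned th about its far rim bottom edge
    h=np.array([.084,0,-.002]); R=RT0*Ro.from_euler("y",th); return C0+RT0.apply(h)-R.apply(h), R
def st(*a):
    o=arm.get_obs(); print(*a,"t%.1f"%o["t"],"p",o["ee_pos"].round(4),"F",o["wrist_force"].round(1),"M",o["moment"].round(2),"gap %.4f grip %.0f"%(o["finger_gap"],o["grip_force"]),flush=True)
E
python3 - <<'E'
from h import *
import cv2
for nm,(c,R) in {"grip":(C0,RT0),"t.3":hinge(.3),"t.5":hinge(.5),"mat":(np.array([*MAT,.175]),RT0)}.items():
    print(nm,arm.solve_ik(*tcp(c,R)))
p,q=tcp(C0,RT0)
arm.move_ptp(p+[0,0,.11],q); arm.set_gripper(.034); st("hover")
arm.move_linear(p+[0,0,.012],speed=.08); st("pre")
for n in("side","top"): cv2.imwrite(f"pics/{n}1.png",arm.grab_frame(n)[:,:,::-1])
a=cv2.imread("pics/side1.png")[140:280,190:340]; b=cv2.imread("pics/top1.png")[140:240,215:315]
cv2.imwrite("pics/c1.png",np.hstack([cv2.resize(a,(428,400),interpolation=2),cv2.resize(b,(400,400)[:2],interpolation=2)])[:, :800])
E
```

```text
grip [ 2.57077513e-01  1.68606877e-01  2.00506566e+00 -4.44089210e-16
  9.67920121e-01  2.08077513e-01]
t.3 [0.22756719 0.27079838 1.80039538 0.05363414 1.36619001 0.15984185]
t.5 [0.21090526 0.37407846 1.64709    0.077435   1.61477325 0.14578119]
mat [-6.92679196e-01 -6.24094966e-02  1.99488186e+00 -4.44089210e-16
  1.20912029e+00 -7.41679196e-01]
hover t3.7 p [0.4563 0.2364 0.3395] F [ 0.2  0.  -0.4] M [ 0.03 -0.05 -0.03] gap 0.0341 grip 0
pre t5.1 p [0.4566 0.2365 0.2421] F [ 0.  -0.2 -0.1] M [-0.02  0.02  0.06] gap 0.0338 grip 0
```

View pics/c1.png

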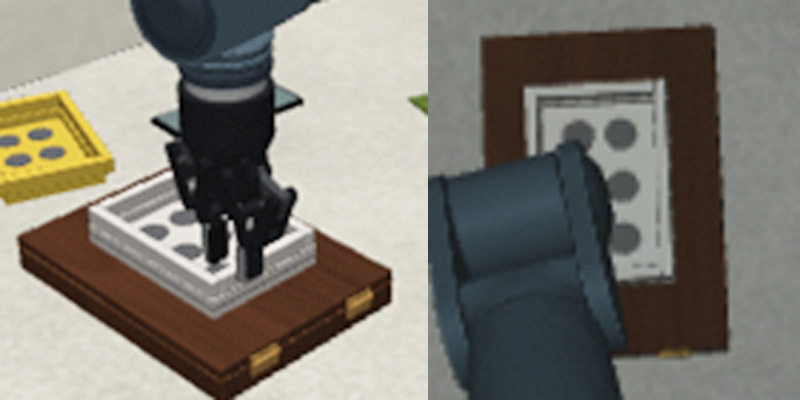

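The fingers straddle the near short rim by its +y corner: the inner fingertip is at crop (215,262) and the outer one at (245,280). I'll descend, close and start the peel, with guards.

```bash
python3 - <<'E'
from h import *
p,q=tcp(C0,RT0)
arm.move_linear(p,speed=.03); st("down")
arm.set_gripper(.018); st("18")
arm.set_gripper(0.0); st("closed")
import cv2
cv2.imwrite("pics/side2.png",cv2.resize(arm.grab_frame("side")[170:280,200:330,::-1],None,fx=5,fy=5,interpolation=2))
E
```

```text
down t5.8 p [0.4563 0.2364 0.2293] F [0.4 0.9 0.6] M [ 0.05 -0.02  0.01] gap 0.0342 grip 0
18 t6.1 p [0.4564 0.2364 0.2297] F [-0.5 -0.4 -0.2] M [ 0.01 -0.03  0.02] gap 0.0179 grip 0
closed t6.3 p [0.4565 0.2364 0.2298] F [-0.5 -0.4  2. ] M [-0.07  0.03  0.01] gap 0.0082 grip 61
```

View pics/side2.png

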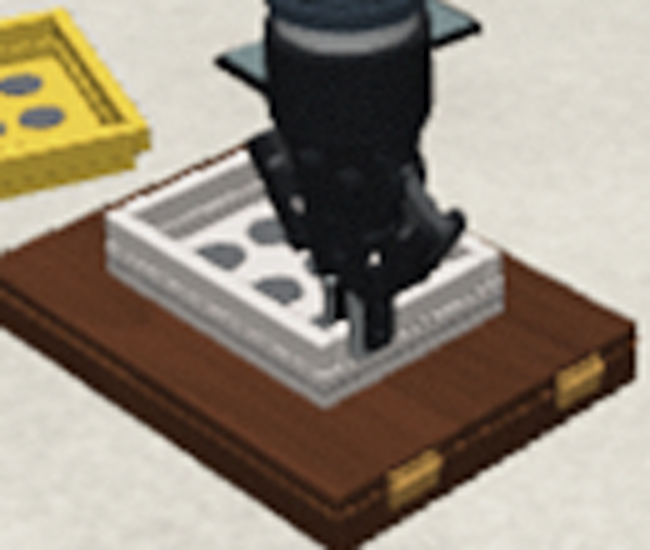

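The rim is gripped (gap 8 mm, 61 N) near the +y corner, and the outer fingertip at (375,350) ends at the seam to the lower tray. Side forces are near zero, so I'll peel now.

```bash
python3 - <<'E'
from h import *
import cv2
for th in np.arange(.04,.241,.04):
    arm.move_linear(*tcp(*hinge(th)),speed=.025); st("%.2f"%th)
    o=arm.get_obs()
    if np.linalg.norm(o["wrist_force"])>30: print("high"); break
a=arm.grab_frame("side")[150:300,180:350,::-1]; cv2.imwrite("pics/side3.png",cv2.resize(a,None,fx=4,fy=4,interpolation=2))
E
```

```text
0.04 t6.9 p [0.4634 0.2367 0.2357] F [ 2.2 -1.  -3.6] M [-0.11 -0.4   0.05] gap 0.0082 grip 60
0.08 t7.4 p [0.4709 0.2371 0.2421] F [ 1.8 -0.7 -1.5] M [-0.19 -0.21  0.03] gap 0.0080 grip 61
0.12 t8.0 p [0.4785 0.2376 0.2479] F [-1.  -1.  -0.2] M [-0.03  0.02  0.03] gap 0.0083 grip 61
0.16 t8.5 p [0.4863 0.2379 0.2532] F [-0.7 -0.1 -0.1] M [ 0.09 -0.   -0.04] gap 0.0086 grip 61
0.20 t9.0 p [0.4944 0.2382 0.2584] F [-0.9 -0.5 -0.4] M [ 0.03 -0.02 -0.02] gap 0.0084 grip 61
0.24 t9.6 p [0.5027 0.2387 0.2632] F [-1.3  0.6 -0.7] M [ 0.05 -0.11  0.  ] gap 0.0086 grip 61
```

View pics/side3.png

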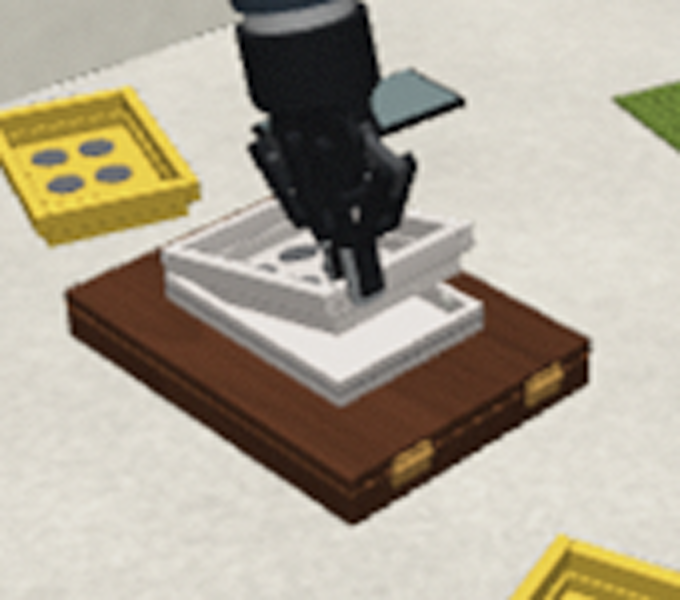

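The tray's near end is up (gripped corner about (340,320)), its far edge still rests in the lower tray, and the case hasn't moved. I'll hinge on to 0.52 rad to free the far spots, then lift slowly, level the tray and carry it to the mat.

```bash
python3 - <<'E'
from h import *
import cv2
arm.wait(.5)
for th in np.arange(.28,.521,.04):
    arm.move_linear(*tcp(*hinge(th)),speed=.03)
st("hinged"); c,R=hinge(.52)
for dz in (.01,.03,.07): arm.move_linear(tcp(c+[0,0,dz],R)[0],speed=.03); st("lift",dz)
c1=np.array([C0[0],C0[1],.19])
arm.move_linear(*tcp(c1,RT0),speed=.08); st("level")
for n in("side","top"): cv2.imwrite(f"pics/{n}4.png",arm.grab_frame(n)[:,:,::-1])
E
```

```text
hinged t13.4 p [0.5649 0.2418 0.2873] F [-0.7  0.8  1.1] M [ 0.04 -0.18  0.03] gap 0.0085 grip 61
lift 0.01 t13.8 p [0.565  0.2418 0.2978] F [-1.2  0.4 -0.9] M [ 0.06 -0.28 -0.  ] gap 0.0083 grip 61
lift 0.03 t14.7 p [0.5649 0.2417 0.3172] F [-0.7 -0.5 -0.4] M [ 0.03 -0.29  0.01] gap 0.0084 grip 61
lift 0.07 t16.1 p [0.5649 0.2417 0.357 ] F [ 0.4 -0.1 -1.4] M [ 0.03 -0.27  0.  ] gap 0.0080 grip 61
level t17.7 p [0.4566 0.2363 0.3635] F [ 0.  -0.1 -1.6] M [ 0.01  0.1  -0.05] gap 0.0082 grip 61
```

View pics/side4.png

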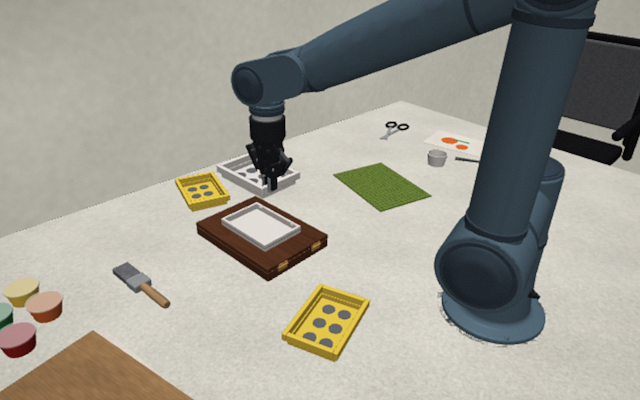

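The tray is free and held above the stack at about (258,172), and the case is where it was. Next is the mat, then a check of level and centring.

```bash
python3 - <<'E'
from h import *
import cv2
arm.move_linear(tcp(np.array([*MAT,.19]),RT0)[0],speed=.12); st("over")
arm.move_linear(tcp(np.array([*MAT,.175]),RT0)[0],speed=.05); arm.wait(.3); st("hold")
for n in("side","top"): cv2.imwrite(f"pics/{n}5.png",arm.grab_frame(n)[:,:,::-1])
# predicted rim-top corner pixels
c=np.array([*MAT,.175])
box={}
for n in("side","top"):
    k=arm.calibration(n); X=np.array([c+RT0.apply([sx*.084,sy*.059,.016]) for sx,sy in((1,1),(1,-1),(-1,-1),(-1,1))])
    u=(k["K"]@(k["R"]@X.T+np.array(k["t"])[:,None])).T; u=u[:,:2]/u[:,2:]; box[n]=u
out=[]
for n in("side","top"):
    m=box[n].mean(0).astype(int); im=cv2.imread(f"pics/{n}5.png"); x0,y0=np.clip(m[0]-65,0,510),np.clip(m[1]-60,0,270)
    f=3; cr=cv2.resize(im[y0:y0+130,x0:x0+130],None,fx=f,fy=f,interpolation=2)
    for p in box[n]: cv2.circle(cr,tuple(((p-[x0,y0]+.5)*f).astype(int).tolist()),3,(0,0,255),1)
    out.append(cr)
cv2.imwrite("pics/c5.png",np.hstack(out))
E
```

```text
over t21.7 p [ 0.4431 -0.2213  0.3635] F [ 0.3  0.7 -1.5] M [ 0.04  0.07 -0.  ] gap 0.0088 grip 61
hold t22.5 p [ 0.4432 -0.2215  0.3488] F [-0.2  0.1 -0.3] M [0.01 0.09 0.04] gap 0.0082 grip 61
```

View pics/c5.png

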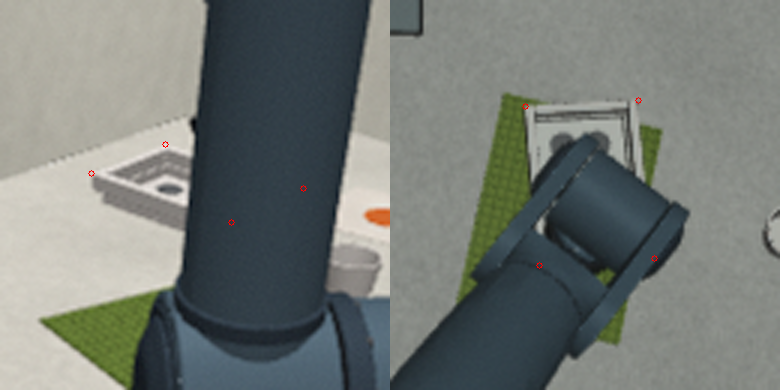

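The held tray is visible over the mat. Its far end sits about 3 px low in the side view (92,182 against a predicted 91,173), which means it has pitched about 0.045 rad in the pads. I'll rotate the tool about the grip point to compensate, then check at higher magnification.

```bash
cat >> h.py <<'E'
def hold(pitch,roll=0.,d=(0,0,0)): # tool turned about the grip point, which stays where a level tray has it
    g=np.array([*MAT,.175])+d+RT0.apply(G); R=RT0*Ro.from_euler("yx",[pitch,roll])
    q=(R*TOOL).as_quat(); return g+R.apply([0,0,.1665]),np.array([q[3],*q[:3]])
E
python3 - <<'E'
from h import *
import cv2
arm.move_linear(*hold(-.045),speed=.03); arm.wait(.3); st("hold")
c=np.array([*MAT,.175]); out=[]
for n in("side","top"):
    im=np.ascontiguousarray(arm.grab_frame(n)[:,:,::-1]); cv2.imwrite(f"pics/{n}6.png",im)
    k=arm.calibration(n); X=np.array([c+RT0.apply([.084,sy*.059,.016]) for sy in(1,-1)])
    u=(k["K"]@(k["R"]@X.T+np.array(k["t"])[:,None])).T; u=u[:,:2]/u[:,2:]
    x0,y0=(u.mean(0)-[24,24]).astype(int); f=8; print(n,u.round(1).tolist(),x0,y0)
    cr=cv2.resize(im[y0:y0+60,x0:x0+49],None,fx=f,fy=f,interpolation=2)
    for p in u: cv2.circle(cr,tuple(((p-[x0,y0]+.5)*f).astype(int).tolist()),4,(0,0,255),1)
    out.append(cr)
cv2.imwrite("pics/c6.png",np.hstack(out))
E
```

```text
hold t23.3 p [ 0.4357 -0.2218  0.3483] F [-0.1 -0.1 -0.8] M [ 0.06  0.04 -0.03] gap 0.0084 grip 61
side [[350.1, 125.3], [374.7, 115.6]] 338 96
top [[379.8, 154.9], [417.4, 152.9]] 374 129
```

View pics/c6.png

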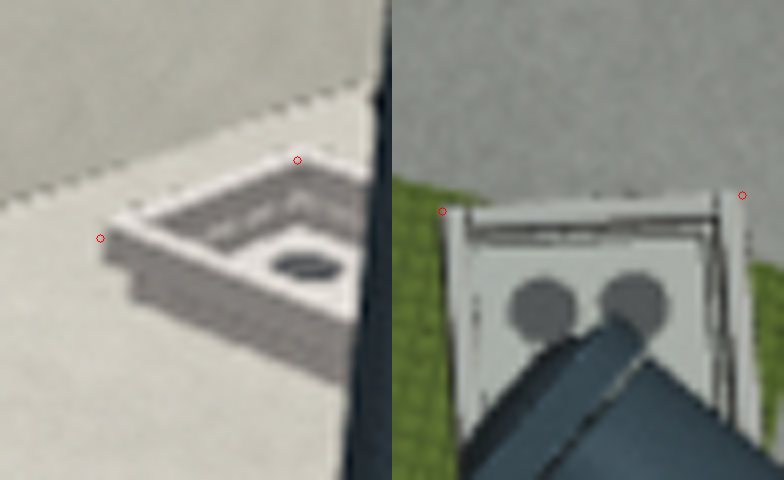

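Both far corners are visible. In the side crop they are at about (104,224) and (298,151), in the top crop at about (445,208) and (742,190). I'll triangulate them.

```bash
python3 - <<'E'
from h import *
import cv2
Ps=[]
for s,t in (((104,224),(445-392,208)),((298,151),(742-392,190))):
    s=np.array([338,96])+(np.array(s)+.5)/8-.5; t=np.array([374,129])+(np.array(t)+.5)/8-.5
    M=[np.array(arm.calibration(n)["K"])@np.c_[arm.calibration(n)["R"],arm.calibration(n)["t"]] for n in("side","top")]
    X=cv2.triangulatePoints(M[0],M[1],s,t).ravel(); X=X[:3]/X[3]; Ps.append(X); print(X.round(4))
c=np.array([*MAT,.175]); E=[c+RT0.apply([.084,y*.059,.016]) for y in(1,-1)]; print("exp",np.round(E,4))
d=Ps[0]-Ps[1]; print("len",np.linalg.norm(d),"roll",np.arcsin(d[2]/np.linalg.norm(d)),"pitch",-(np.mean(Ps,0)-np.mean(E,0))[2]/.163)
E
```

```text
[ 0.6039 -0.1871  0.1967]
[ 0.6108 -0.3038  0.1948]
exp [[ 0.6046 -0.1865  0.191 ]
 [ 0.6104 -0.3043  0.191 ]]
len 0.1169455561052082 roll 0.016101677450144816 pitch -0.029080163369168573
```

The tray is centred to within 1 mm, and I over-corrected the pitch by about 0.027 rad. I'll trim that and hand in.

```bash
python3 - <<'E'
from h import *
arm.move_linear(*hold(-.019),speed=.02); arm.wait(.6); st("final")
print(arm.hand_in())
E
```

```text
final t24.3 p [ 0.4399 -0.2216  0.3485] F [-0.4  0.5 -0.6] M [ 0.03  0.09 -0.01] gap 0.0085 grip 61
the job is handed in; nothing more can be done
None
```

I peeled the top tray off by one corner and handed the job in at 24.3 s with the arm still holding it about 17.5 cm above the middle of the mat, level to an estimated 1–2°; the case showed no movement in the pictures, and I kept the arm clear of the phone, cup and brush but did not re-measure them.

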